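# Step a hooked spacer along a sloping rack to set its supports at equal gaps

## Robot

A 6-joint arm with a two-finger parallel gripper is mounted at the origin on a cart in front of the work surface, level with it; the furniture and walls round the work are solid. World frame = base frame: x ahead of the robot, y to its left, z up, the work surface at z = 0. Lengths are in m, angles in rad, forces in N, time in s.
With the tool pointing down it reaches from about 0.35 to 0.85 m from the base axis. Payload 8.1 kg.
Tool frame: the origin (TCP) lies midway between the tips of the shut fingers; the grasp point (between the pads) lies robot.grip_depth behind it (robot.grip_depth is the distance from the TCP to the grasp point, in m); z points along the fingers, y is the line along which they close (so a half turn about z gives the same grasp; the last joint's range is limited). The gripper opens to 93 mm and grips with 3 to 60 N. Pads are 15 mm wide; open, the fingers measure 128 mm over their backs; the gripper's body (75 mm by 188 mm) begins 65 mm behind the grasp point.
Start: joints at [1.067, 0.13, 1.488, -0, 1.523, -0.085], TCP at [0.244, 0.548, 0.188] pointing down, gripper open.
Joint ranges: [-2.96, 2.96], [-0.89, 2.26], [0.02, 2.5], [-1.34, 4.48], [0, 2.73], [-2.66, 2.66]. Speed limits (rad/s): [2.39, 2.39, 2.79, 3.14, 3.14, 3.14].

## Interface

Orientations are given as a rotation vector (axis times angle).
In Python, from plant import robot gives the robot as it stands.
- The arm moves only by the tool carry_out, never from a script. Its argument "rows" is a list of rows, each a list of 6 numbers: the shift along the tool's x, y, z in m, then the turn, a rotation vector about the tool's x, y, z in degrees. A call has 1 to 12 rows; each row is the pose to reach, as a shift and turn from the pose commanded when the call began, along the tool's axes at that moment; what a row does not reach only later rows make up. A row lasts 1/8 s, in which the tool goes at most 62.5 mm and 10.7 degrees, less where a joint would pass 70% of its speed; a pose out of reach is approached as far as the arm can. A call with a gripper value outside its range is refused whole. "jaw" is the closure in counts, from 0 (fully open) to 255 (shut), set as the call begins (left out, the last holds). The fingers move at their own pace and stop on an object; "force" is the grip in N (left out, the last holds). Time passes only in rows, so rows that repeat a pose let the fingers close. It gives the time, the measured TCP pose, the force, the opening and the grip force at its end, in the units of the state.
- robot.read_state(): the state, without advancing time (a new reading comes with each control period).
- robot.read_camera(name): name is "side" or "top" or "wrist"; returns the picture (420x560x3 uint8, red, green, blue); there is no depth.
- robot.camera_model(name): a dict with "fx", "fy", "cx", "cy" (pixels), "dist" ([k1, k2, p1, p2, k3] as OpenCV has them; the pictures are not rectified), "R" (3x3) and "t" (3): a world point X has camera coordinates R X + t; the wrist camera has in their place "mount" (4x4, takes a point from camera to tool coordinates, whose origin is the TCP and whose axes are the flange's). Camera axes: x right, y down, z forward; pixel columns grow to the right and rows downward; lengths in m; the calibration is good to about 2 mm. A picture is of the moment at which its call begins: read the wrist's pose just before it. camera_model takes no time and is no camera call.
- robot.close_job(): hands the job in; it is judged then, once.
Trained networks look in the newest picture that a camera, given by its name, has taken for a name from the list of things; names that differ only in an ending like _2 or _b are one class to them, and where a whole thing is asked for, a point or a joint stands for the part that bears it (a point fixed in the world has none). Each returns a list of dicts, best first, with "conf" (0 to 1); they miss things now and then, are a little off and sometimes report something else, mostly with a low value. They report only what shows in the picture. A call takes as long as a camera call. They do not tell look-alikes from the thing itself.
- robot.outline_of(camera, target): "pixels" (420x560 bool, what is visible of it) and "pixel" ([column, row] in pixels, amid what is visible of it).
The state is a dict: "t": time; "q": joint angles; "dq": joint speeds; "joint_torque": joint torques, N m; "tool_pos": TCP position; "orientation": TCP orientation; "force": force on the tool from outside, world axes, zero at the start; "wrist_torque": the same for the moment, N m; "opening": finger opening in m; "gripper_force": force on a finger pad.
Only numpy, scipy, OpenCV 4.12 (cv2) and the standard library are available. Lean on these libraries where they do the work, as an engineer would, in place of code of your own. Each camera call takes 0.05 s, during which the arm holds its last target. There are 200 camera calls.

## Task

Space the three support blocks on the sloping rack with the hooked spacer gauge that stands on the rubber pad. Beginning at the fixed stop and working outward, drop the gauge over each block in turn with its thick leg on the stop side, and draw the block along until that leg just meets the stop or the block set before it, so that all three gaps end up as the gauge leaves them, 20 mm. Move the blocks with the gauge only, not with the fingers, leave the things round about alone, and finally stand the gauge back upright on its pad.

Things in the scene. Friction and masses are not known exactly. Their poses are not given: they have to be found in the camera images.
- rack: The fixed rack: a low grey stand with an aluminium bed, 260 mm along the row and 84 mm wide, that rises 25 degrees away from the robot. It is found at different places and angles. Origin: centre of its underside on the bench; y along the row, leftward; z up. The bed's mid line, on which the stop and blocks stand, lies 60 mm straight above the origin's y line.
- stop_face (a point): Foot of the face of the fixed stop that looks at the blocks, on the bed. The stop: dark steel bar at the rack's left end, 16 mm thick, 44 mm wide, 24 mm high. Axes: x up the slope, away from the robot; y along the row, leftward from blocks to stop; z square out of the bed, 25 degrees back from vertical toward the robot. At a 20 mm gap the first block's middle is 32 mm from this face.
- block1_top (a point): Middle of the rounded top of the block nearest the stop. Three like steel blocks, 24 mm wide along the row, 40 mm up the slope, 28 mm tall; sides upright for the lower 16 mm, above it a half round of 12 mm radius with its axis up the slope. Each slides along the row only, friction about 2.5 N, and stays where left. Axes as for the stop.
- block2_top (a point): Middle of the rounded top of the second block from the stop; block and axes as for the first. With 20 mm gaps the middles of neighbouring blocks are 44 mm apart.
- block3_top (a point): Middle of the rounded top of the third block, farthest from the stop; block and axes as for the first.
- gauge: Loose spacer gauge, 160 g, 76 mm tall: aluminium fork, legs down. Origin: middle of the opening, level with the leg tips. In y: opening -13 to +13 mm, thick spacer leg +13 to +31, thin hook leg -21 to -13. Legs and bridge 30 mm deep in x; legs z 0 to 24 mm, bridge 24 to 36. Starts upright on its legs, y within 40 degrees of world y; over a block its y must point to the stop.
- gauge_grip (a point): Centre of the gauge's flat black grip plate, 56 mm above the leg tips: 14 mm thick in x (grip across this), 90 mm long in y, 40 mm high (36 to 76 mm). Axes as the gauge's. With the bridge down on a block the leg tips are 4 mm off the bed. The opening is 2 mm wider than a block; the hook leg draws the block, so the gap left is 18 + 2 = 20 mm.
- pad: Fixed flat black rubber pad on which the gauge stands at the start, 90 x 130 x 6 mm; origin at the centre of its underside, top face 6 mm above; x and y along its 90 and 130 mm sides.
- oil_bottle: Bystander: white oil bottle with red spout, 38 mm across, 119 mm tall, upright behind the rack; origin at the centre of its foot.
- weight_200: Bystander: brass weight with a head, 30 mm across, 40 mm tall, in front of the rack; origin at the centre of its foot. To the left of it a fixed, empty wire stand with thin uprights, 265 mm tall, stands on the bench; keep the arm clear of it.
- screwdriver_yellow: Bystander: screwdriver with a yellow handle, 145 mm long, 19 mm thick, lying on the bench in front of the rack; origin under its middle.
Things that resemble listed ones, but are neither listed nor needed, are in the scene too. Leave any green or purple look-alike of the gauge alone.

How it is judged:
By the outcome, as a careful person would: the job done as asked, in the order asked, and still so for the second after the job is handed in, with the robot touching nothing.
It also fails if it takes over 58 s, if anything falls off the work surface, if the arm or the gripper's body presses on something with over 40 N, if the wrist force passes 120 N, or if a joint passes its speed limit or range.

## Working session

There is one attempt and no reset: what is moved stays moved. The work goes in short steps, Python scripts to look and compute and a tool call to move; the robot and the scene stay as the last step left them, time stands still between calls to the robot, and variables do not carry over. Pictures are saved under pics/ and viewed, at most 10 in all, crops included, and the job is handed in when it is done.

Besides the shell and the picture viewer there is one more tool, called after "Request:" as name([rows], argument=value, ...), one row to a line, values as JSON. carry_out: Moves the arm, as the interface text tells. Its arguments: {"type":"object","properties":{"rows":{"type":"array"},"jaw":{"type":"number"},"force":{"type":"number"}},"required":["rows"]}

```bash
ls; mkdir -p pics; python3 - <<'E'
from plant import robot
import cv2,numpy as np
print(robot.grip_depth, robot.read_state())
ims={}
for c in ("side","top","wrist"):
    im=robot.read_camera(c); cv2.imwrite(f"pics/{c}0.png",im[:,:,::-1])
    m=robot.camera_model(c); print(c,{k:np.round(v,4).tolist() for k,v in m.items()})
for c in ("side","top"):
    for n in ("rack","stop_face","block1_top","gauge","gauge_grip","pad","oil_bottle","weight_200","screwdriver_yellow"):
        print(c,n,[(round(d["conf"],2),np.round(d["pixel"]).tolist(),int(d["pixels"].sum())) for d in robot.outline_of(c,n)])
E
```

```text
pics
0.0188 {'t': 0.0, 'q': array([ 1.06657098e+00,  1.31151076e-01,  1.48927952e+00, -2.16069885e-06,
        1.52300723e+00, -8.53891951e-02]), 'dq': array([ 0.00051514, -0.00102043,  0.0008893 ,  0.00065118,  0.00105794,
        0.00022975]), 'joint_torque': array([ 1.22426547e-03, -5.59841359e+01, -4.91762710e+01,  7.66756595e-02,
        3.52912315e-02, -1.75573341e-04]), 'tool_pos': array([0.24368713, 0.54759486, 0.1869934 ]), 'orientation': array([-6.52996526e-01, -3.07243176e+00,  2.77387026e-03]), 'force': array([-0.77139151,  0.03303075, -0.1424349 ]), 'wrist_torque': array([-0.05582621, -0.01346556,  0.02061279]), 'gripper_force': 0.0, 'opening': 0.09274850759543626}
side {'fx': 518.0525, 'fy': 518.0525, 'cx': 287.177, 'cy': 210.693, 'dist': [-0.0678, 0.0, 0.0, 0.0, 0.0], 'R': [[-0.8734, 0.487, 0.0044], [0.3646, 0.6598, -0.6571], [-0.3229, -0.5723, -0.7538]], 't': [0.5676, -0.0905, 1.472]}
top {'fx': 444.312, 'fy': 444.312, 'cx': 279.3209, 'cy': 210.6243, 'dist': [-0.0549, 0.0, 0.0, 0.0, 0.0], 'R': [[-0.0286, -0.9996, -0.0082], [-0.9949, 0.0293, -0.0966], [0.0968, 0.0054, 
[... 787 characters left out ...]
2)]
side weight_200 [(0.51, [362.0, 257.0], 151)]
side screwdriver_yellow [(0.64, [400.0, 258.0], 166)]
top rack [(0.94, [225.0, 194.0], 3074)]
top stop_face [(0.24, [214.0, 150.0], 198)]
top block1_top [(0.66, [204.0, 192.0], 96), (0.47, [251.0, 185.0], 113)]
top gauge [(0.79, [266.0, 271.0], 227), (0.65, [215.0, 149.0], 180), (0.62, [380.0, 276.0], 293), (0.53, [322.0, 257.0], 284)]
top gauge_grip [(0.81, [264.0, 273.0], 236), (0.66, [383.0, 276.0], 290), (0.48, [322.0, 254.0], 228)]
top pad [(0.79, [320.0, 262.0], 1004)]
top oil_bottle [(0.45, [214.0, 149.0], 176), (0.22, [229.0, 190.0], 143)]
top weight_200 [(0.66, [220.0, 249.0], 75)]
top screwdriver_yellow [(0.66, [209.0, 281.0], 185)]
```

```bash
python3 - <<'E'
import cv2
a=cv2.imread("pics/side0.png")[80:350,190:460]; b=cv2.imread("pics/top0.png")[120:320,140:420]
cv2.imwrite("pics/side_c.png",cv2.resize(a,(590,590),interpolation=3)); cv2.imwrite("pics/top_c.png",cv2.resize(b,(800,571),interpolation=3))
E
```

```text
(no output)
```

View pics/side_c.png

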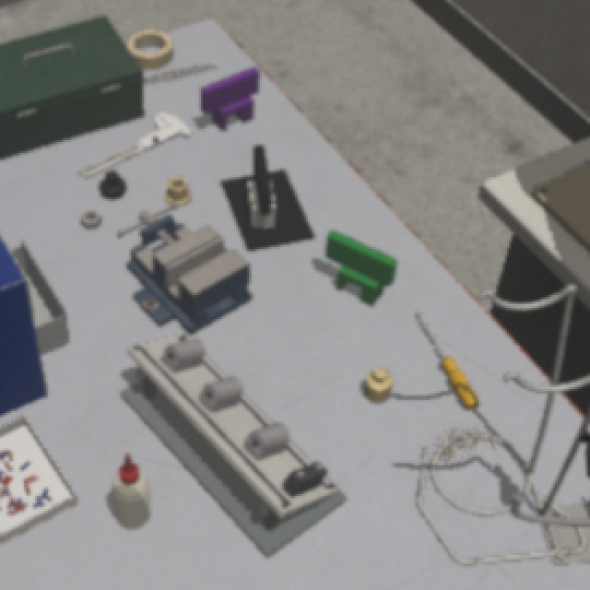

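View pics/top_c.png

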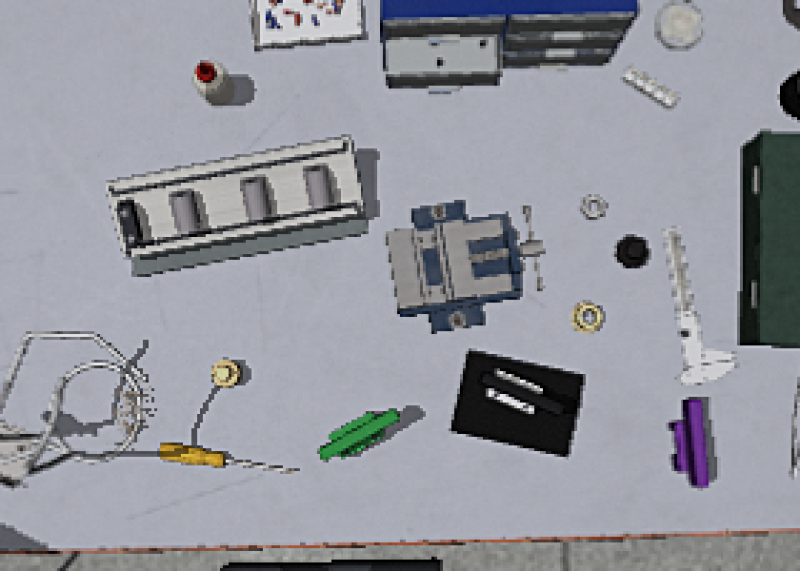

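The real gauge is the one standing on the black pad (top picture, about 322,257). The green one at (266,271) and the purple one at (382,276) are look-alikes, off the pad. The stop is the dark bar at the rack's left end, about (186,197). Next I'll work out rough world positions.

```bash
cat > h.py <<'E'
from plant import robot
import numpy as np, cv2
from scipy.spatial.transform import Rotation as Ro
def pose(s=None):
    s=s or robot.read_state(); T=np.eye(4); T[:3,:3]=Ro.from_rotvec(s["orientation"]).as_matrix(); T[:3,3]=s["tool_pos"]; return T
def cam(c,T=None):
    "K,dist,R,t ; for wrist T = TCP pose"
    m=robot.camera_model(c); K=np.array([[m["fx"],0,m["cx"]],[0,m["fy"],m["cy"]],[0,0,1]])
    if c=="wrist":
        E=np.linalg.inv(T@np.array(m["mount"])); return K,np.array(m["dist"]),E[:3,:3],E[:3,3]
    return K,np.array(m["dist"]),np.array(m["R"]),np.array(m["t"])
def proj(C,X):
    K,d,R,t=C; return cv2.projectPoints(np.atleast_2d(X).astype(float),cv2.Rodrigues(R)[0],t,K,d)[0][:,0]
def onz(C,p,z):
    "pixel -> world on height z"
    K,d,R,t=C; u=cv2.undistortPoints(np.array([[p]],float),K,d)[0,0]; r=R.T@np.array([u[0],u[1],1]); c=-R.T@t
    return c+r*(z-c[2])/r[2]
def row(Tt,T=None,):
    "row (tool shift m, turn deg) from T to Tt"
    T=pose() if T is None else T; D=np.linalg.inv(T)@Tt
    return np.round(np.r_[D[:3,3],np.degrees(Ro.from_matrix(D[:3,:3]).as_rotvec())],4).tolist()
def toolpose(p,z,y):
    z=np.array(z,float)/np.linalg.norm(z); y=np.array(y,float)-z*np.dot(y,z); y/=np.linalg.norm(y); T=np.eye(4)
    T[:3,:3]=np.c_[np.cross(y,z),y,z]; T[:3,3]=p; return T
E
python3 - <<'E'
from h import *
C=cam("top"); s=2.857
f=lambda x,y:(140+x/s,120+y/s)
for n,x,y,z in [("stop",130,205,.09),("b1",186,195,.09),("b2",256,183,.09),("b3",317,172,.09),("rackBL",128,255,.0),("rackUL",108,182,.078),("rackUR",350,137,.078),("rackLR",366,218,.042),("rackLL",133,260,.042),("grip",540,400,.06),("padTL",470,352,0.006),("padTR",583,376,.006),("padBR",568,455,.006),("padBL",453,432,.006),("weight",226,372,.04),("bottle",206,72,.119),("green",360,435,.06),("vise",520,225,.06)]:
    print(n,np.round(onz(C,f(x,y),z),3))
T=pose(); print(T.round(3))
E
```

```text
stop [0.644 0.148 0.09 ]
b1 [0.652 0.09  0.09 ]
b2 [0.663 0.018 0.09 ]
b3 [ 0.672 -0.045  0.09 ]
rackBL [0.602 0.17  0.   ]
rackUL [0.67  0.174 0.078]
rackUR [ 0.71  -0.079  0.078]
rackLR [ 0.629 -0.093  0.042]
rackLL [0.592 0.156 0.042]
grip [ 0.432 -0.268  0.06 ]
padTL [ 0.485 -0.2    0.006]
padTR [ 0.456 -0.321  0.006]
padBR [ 0.372 -0.301  0.006]
padBL [ 0.4   -0.179  0.006]
weight [0.471 0.059 0.04 ]
bottle [0.773 0.064 0.119]
green [ 0.402 -0.081  0.06 ]
vise [ 0.615 -0.254  0.06 ]
[[-0.914  0.407  0.     0.244]
 [ 0.407  0.914  0.     0.548]
 [-0.     0.    -1.     0.188]
 [ 0.     0.     0.     1.   ]]
```

```bash
python3 - <<'E'
from h import *
T=pose(); a=np.radians(9); 
print(row(toolpose([.66,.045,.40],[0,0,-1],[np.cos(a),np.sin(a),0])))
print(row(toolpose([.66,.045,.19],[0,0,-1],[np.cos(a),np.sin(a),0])))
E
```

```text
[-0.5847, -0.2905, -0.212, 0.0022, 0.0002, 57.0067]
[-0.5847, -0.2905, -0.002, 0.0022, 0.0002, 57.0067]
```

Request:
carry_out([
  [0,0,-0.06,0,0,0],
  [0,0,-0.12,0,0,0],
  [0,0,-0.18,0,0,0],
  [-0.03,-0.02,-0.22,0,0,10],
  [-0.58,-0.29,-0.22,0,0,57],
  [-0.58,-0.29,-0.22,0,0,57],
  [-0.58,-0.29,-0.22,0,0,57],
  [-0.58,-0.29,-0.22,0,0,57],
  [-0.58,-0.29,-0.22,0,0,57],
  [-0.58,-0.29,-0.22,0,0,57],
  [-0.58,-0.29,-0.22,0,0,57],
  [-0.58,-0.29,-0.22,0,0,57],
], jaw=0)

```text
t: 2.55
tool_pos: [0.5848, 0.1321, 0.4083]
orientation: [2.04, 2.389, 0.001]
force: [0.6, -0.2, 0.1]
opening: 0.0933
gripper_force: 0.0
```

Request:
carry_out([
  [0,0,0.05,0,0,0],
  [0,0,0.1,0,0,0],
  [0,0,0.15,0,0,0],
  [0,0,0.2,0,0,0],
  [0,0,0.2,0,0,0],
  [0,0,0.2,0,0,0],
])

```text
t: 3.3
tool_pos: [0.5846, 0.134, 0.2105]
orientation: [2.039, 2.388, 0.003]
force: [1.0, -0.7, -0.3]
opening: 0.0928
gripper_force: 0.0
```

```bash
python3 - <<'E'
from h import *
s=robot.read_state();T=pose(s); im=robot.read_camera("wrist"); cv2.imwrite("pics/w1.png",im[:,:,::-1]); np.save("w1T.npy",T)
print(s["t"],T.round(4),s["q"].round(2))
for n in ("rack","stop_face","block1_top"):
    print(n,[(round(d["conf"],2),np.round(d["pixel"]).tolist(),int(d["pixels"].sum())) for d in robot.outline_of("wrist",n)])
E
```

```text
3.3 [[-1.566e-01  9.877e-01  2.400e-03  5.846e-01]
 [ 9.877e-01  1.566e-01  4.000e-04  1.340e-01]
 [-0.000e+00  2.400e-03 -1.000e+00  2.105e-01]
 [ 0.000e+00  0.000e+00  0.000e+00  1.000e+00]] [ 0.14  0.12  1.46  0.    1.56 -0.02]
rack [(0.95, [329.0, 234.0], 17315)]
stop_face [(0.79, [331.0, 176.0], 1000)]
block1_top [(0.69, [327.0, 233.0], 1166), (0.21, [96.0, 181.0], 1267)]
```

View pics/w1.png

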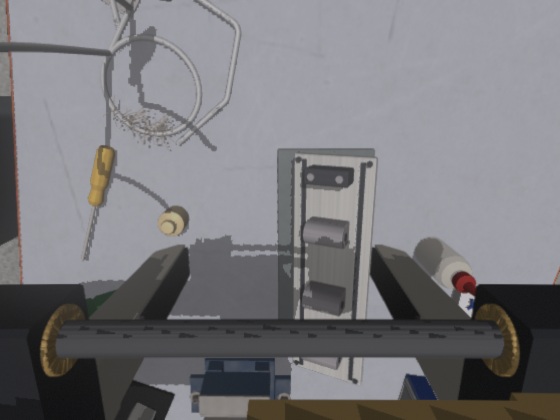

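The wrist picture shows the rack's left end, with the stop at (331,176), block 1 at (327,233) and block 2 at (325,298). Block 3 is half hidden behind the gripper, so I'll shift right to get the whole row in view.

Request:
carry_out([
  [-0.06,0.01,0,0,0,0],
  [-0.12,0.03,0,0,0,0],
  [-0.125,0.04,0,0,0,0],
  [-0.125,0.04,0,0,0,0],
  [-0.125,0.04,0,0,0,0],
])

```text
t: 4.12
tool_pos: [0.6426, 0.0181, 0.2085]
orientation: [-2.039, -2.39, -0.001]
force: [-0.2, 0.5, -0.2]
opening: 0.0931
gripper_force: 0.0
```

```bash
python3 - <<'E'
from h import *
s=robot.read_state();T=pose(s); im=robot.read_camera("wrist"); cv2.imwrite("pics/w2.png",im[:,:,::-1]); np.save("w2T.npy",T)
print(s["t"],T.round(4))
cv2.imwrite("pics/w2c.png",cv2.resize(im[0:330,200:400,::-1],None,fx=2.0*0.9,fy=1.8,interpolation=2))
c=cv2.resize(im[0:290,230:400,::-1],(340*1,580),interpolation=cv2.INTER_CUBIC)
d=cv2.resize(cv2.imread("pics/w1.png")[130:400,230:400],(340,540),interpolation=cv2.INTER_CUBIC); d=np.vstack([d,np.zeros((40,340,3),np.uint8)])
cv2.imwrite("pics/pair.png",np.hstack([c,d]))
E
```

```text
4.125 [[-1.579e-01  9.875e-01  3.000e-04  6.426e-01]
 [ 9.875e-01  1.579e-01  4.000e-04  1.810e-02]
 [ 4.000e-04  4.000e-04 -1.000e+00  2.085e-01]
 [ 0.000e+00  0.000e+00  0.000e+00  1.000e+00]]
```

View pics/pair.png

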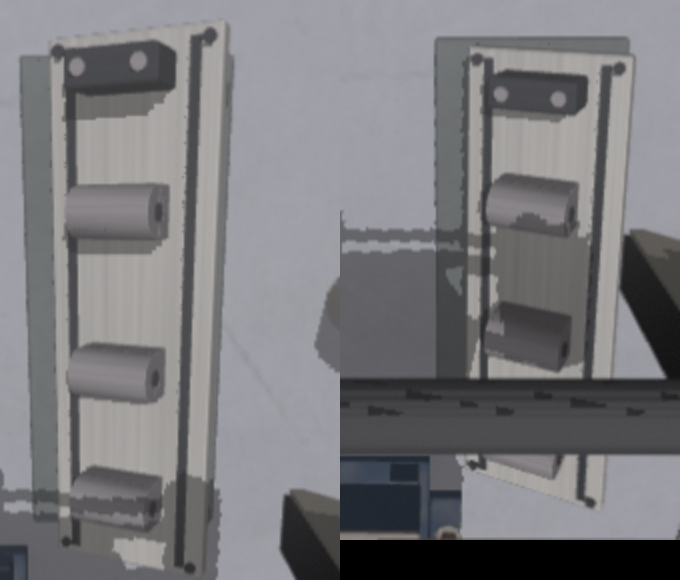

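```bash
cat > fit.py <<'E'
from h import *
from scipy.optimize import least_squares
c25,s25=np.cos(np.radians(25)),np.sin(np.radians(25))
def rackT(p):
    "bed frame: x up slope, y row, z normal, origin bed mid line above rack origin"
    a=p[2]; Rz=Ro.from_euler("z",a).as_matrix(); T=np.eye(4); T[:3,:3]=Rz@np.array([[c25,0,-s25],[0,1,0],[s25,0,c25]]); T[:3,3]=[p[0],p[1],.06]; return T
def w(p,X): T=rackT(p); return np.atleast_2d(X)@T[:3,:3].T+T[:3,3]
E
python3 - <<'E'
from fit import *
C1=cam("wrist",np.load("w1T.npy")); C2=cam("wrist",np.load("w2T.npy"))
B=np.array([[-.042,.13,0],[.042,.13,0],[-.042,-.13,0],[.042,-.13,0]])
P2=np.array([(51,41),(228,22),(60,541),(204,575)])/2+[230,0]
P1=(np.array([(471,47),(634,56),(463,462),(602,507)])-[340,0])/2+[230,130]
for sets in ([(C1,P1)],[(C2,P2)],[(C1,P1),(C2,P2)]):
    f=lambda p:np.concatenate([(proj(C,w(p,B))-P).ravel() for C,P in sets])
    r=least_squares(f,[.66,.05,.15]); print(r.x.round(4),np.degrees(r.x[2]).round(2),f(r.x).round(1))
p=r.x; np.save("rack.npy",p)
# block/ stop measurement in w2: silhouette rows at left (near) end
ang=np.radians(np.arange(0,181,10))
prof=np.array([[-.012,0]]+[[.012*np.cos(t),.016+.012*np.sin(t)] for t in ang[::-1]]+[[.012,0]])
def sil(C,s): # hull of block
    X=[[x,s+y,z] for x in(-.02,.02) for y,z in prof]; return cv2.convexHull(proj(C,w(p,X)).astype(np.float32))[:,0]
img=cv2.imread("pics/w2.png"); big=cv2.resize(img[0:290,230:400],(340*1,580),interpolation=2)
for s0,ym in((.05,(185,238)),(-.03,(343,403)),(-.09,(467,529))):
    def ext(s):
        h=sil(C2,s); return (np.array([h[:,1].min(),h[:,1].max()])*2)
    r=least_squares(lambda s:ext(s[0])-np.array(ym),[s0],diff_step=1e-3); print("block s",r.x, ext(r.x[0])-ym)
    cv2.polylines(big,[np.round((sil(C2,r.x[0])-[230,0])*2).astype(int)],True,(0,0,255),1)
st=np.array([[x,y,z] for x in(-.022,.022) for y in(.096,.112,.114,.130) for z in (0,.024)])
q=(proj(C2,w(p,st))-[230,0])*2
for a in q: cv2.circle(big,tuple(np.round(a).astype(int)),2,(0,255,0),-1)
q=(proj(C2,w(p,B))-[230,0])*2
for a in q: cv2.circle(big,tuple(np.round(a).astype(int)),2,(255,0,0),-1)
cv2.imwrite("pics/fit.png",big)
E
```

```text
[0.6553 0.043  0.1573] 9.01 [-0.9 -1.8  0.8 -1.4  0.6  2.4 -0.5  2.2]
[0.6564 0.042  0.1599] 9.16 [-0.2 -1.5  0.4 -2.   0.   3.4 -0.3  2.2]
[0.6559 0.0424 0.1587] 9.09 [-0.6 -1.1  1.1 -0.7  1.2  2.9  0.   2.6 -0.5 -2.   0.2 -2.6 -0.5  3.
 -0.8  1.8]
block s [0.05275729] [-1.95756531  2.04827881]
block s [-0.0225663] [-1.45700073  1.38864136]
block s [-0.08825462] [-3.61758423  3.4519043 ]
```

View pics/fit.png

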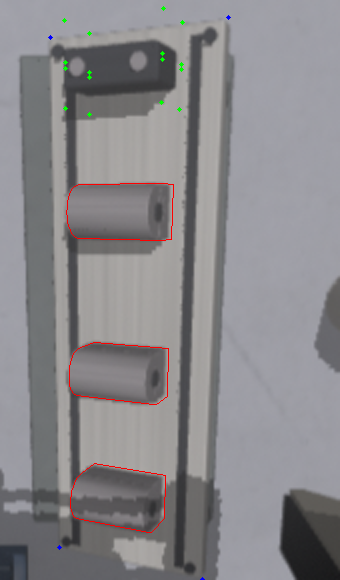

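```bash
python3 - <<'E'
from h import *
a=np.radians(-22)
print(row(toolpose([.435,-.262,.2],[0,0,-1],[np.cos(a),np.sin(a),0])))
E
```

```text
[-0.2439, -0.2492, 0.0083, 0.0136, -0.0194, 31.1051]
```

Request:
carry_out([
  [-0.04,-0.04,0,0,0,5],
  [-0.08,-0.08,0,0,0,10],
  [-0.12,-0.12,0,0,0,15],
  [-0.16,-0.16,0,0,0,20],
  [-0.2,-0.2,0,0,0,25],
  [-0.24,-0.24,0,0,0,30],
  [-0.244,-0.249,0,0,0,31],
  [-0.244,-0.249,0,0,0,31],
  [-0.244,-0.249,0,0,0,31],
])

```text
t: 5.3
tool_pos: [0.436, -0.2619, 0.2082]
orientation: [2.602, 1.76, 0.001]
force: [0.6, 0.4, 0.5]
opening: 0.0927
gripper_force: 0.0
```

```bash
python3 - <<'E'
from h import *
s=robot.read_state();T=pose(s); im=robot.read_camera("wrist"); cv2.imwrite("pics/w3.png",im[:,:,::-1]); np.save("w3T.npy",T)
print(s["t"],T.round(4))
for n in ("gauge","gauge_grip","pad"):
    print(n,[(round(d["conf"],2),np.round(d["pixel"]).tolist(),int(d["pixels"].sum())) for d in robot.outline_of("wrist",n)])
cv2.imwrite("pics/w3c.png",cv2.resize(im[70:370,180:400,::-1],(440,600),interpolation=2))
E
```

```text
5.3 [[ 3.720e-01  9.282e-01  5.000e-04  4.360e-01]
 [ 9.282e-01 -3.720e-01  3.000e-04 -2.619e-01]
 [ 4.000e-04  4.000e-04 -1.000e+00  2.082e-01]
 [ 0.000e+00  0.000e+00  0.000e+00  1.000e+00]]
gauge [(0.81, [183.0, 23.0], 2079), (0.59, [298.0, 312.0], 960), (0.57, [277.0, 165.0], 2114)]
gauge_grip [(0.96, [279.0, 167.0], 2059), (0.93, [296.0, 314.0], 976), (0.89, [183.0, 22.0], 2110)]
pad [(0.7, [263.0, 163.0], 6846)]
```

View pics/w3c.png

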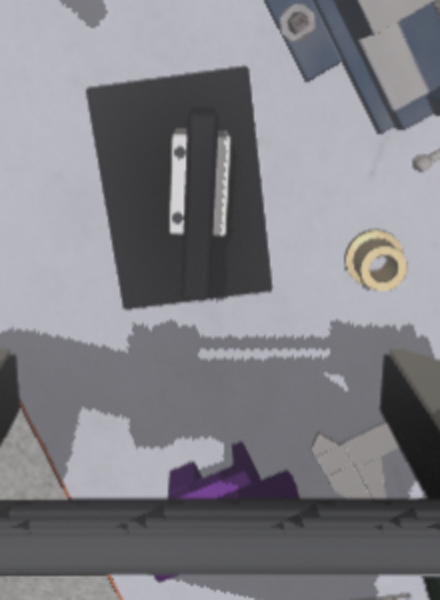

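The gauge stands on the pad at crop (201,200), which is about (280,170) in the full picture. It has a black plate with an aluminium bridge, and the spacer end points up in the image (+y). The purple look-alike is well away, at crop (230,490).

```bash
python3 - <<'E'
from fit import *
C=cam("wrist",np.load("w3T.npy"))
def fit(X,P,g):
    X=np.array(X,float)/1000; P=np.array(P)/2+[180,70]
    W=lambda p:X@Ro.from_euler("z",p[2]).as_matrix().T+[p[0],p[1],0]
    f=lambda p:(proj(C,W(p))-P).ravel(); r=least_squares(f,g); print(r.x.round(4),np.degrees(r.x[2]).round(2),f(r.x).round(1)); return r.x
br=[(-15,31,42),(-15,-21,42),(15,31,42),(15,-21,42)];bp=[(174,128),(168,235),(231,131),(226,237)]
pl=[(-7,45,82),(7,45,82)];pp=[(191,108),(215,110)]
pb=[(-7,-45,82),(7,-45,82)];pq=[(184,297),(209,298)]
fit(br,bp,[.43,-.26,-.4]); fit(pl+pb,pp+pq,[.43,-.26,-.4]); g=fit(br+pl+pb,bp+pp+pq,[.43,-.26,-.4]); np.save("gauge.npy",g)
d=fit([(-45,65,6),(45,65,6),(45,-65,6),(-45,-65,6)],[(87,88),(247,67),(272,290),(124,308)],[.43,-.26,-.2]); np.save("pad.npy",d)
E
```

```text
[ 0.4432 -0.2488 -0.4306] -24.67 [-0.7  1.5  0.4 -1.8  0.4  1.5 -0.2 -1.4]
[ 0.4435 -0.2485 -0.4154] -23.8 [-1.8 -0.5  1.9 -0.9 -1.1  0.9  1.   0.8]
[ 0.4434 -0.2487 -0.4195] -24.04 [-0.9  1.4  0.7 -1.9  0.2  1.1  0.2 -1.8 -1.6 -0.3  2.  -0.7 -1.3  1.
  0.7  1. ]
[ 0.4322 -0.2513 -0.2511] -14.38 [-1.  -0.4  0.9 -1.1  0.5  0.8 -0.5  1.1]
```

```bash
python3 - <<'E'
from h import *
a=np.radians(-24.2)
print(row(toolpose([.4434,-.2487,.048],[0,0,-1],[np.cos(a),np.sin(a),0])))
E
```

```text
[0.0155, 0.0021, 0.1599, -0.01, -0.0085, 2.3252]
```

Request:
carry_out([
  [0.015,0.002,0.03,0,0,2.3],
  [0.0155,0.002,0.08,0,0,2.3],
  [0.0155,0.002,0.12,0,0,2.3],
  [0.0155,0.002,0.145,0,0,2.3],
  [0.0155,0.002,0.157,0,0,2.3],
  [0.0155,0.002,0.16,0,0,2.3],
  [0.0155,0.002,0.16,0,0,2.3],
])

```text
t: 6.38
tool_pos: [0.4435, -0.2501, 0.0491]
orientation: [2.638, 1.704, 0.001]
force: [0.4, 0.2, 0.5]
opening: 0.0928
gripper_force: 0.0
```

Request:
carry_out([
  [0,0,0,0,0,0],
  [0,0,0,0,0,0],
  [0,0,0,0,0,0],
  [0,0,0,0,0,0],
  [0,0,0,0,0,0],
  [0,0,0,0,0,0],
  [0,0,0,0,0,0],
  [0,0,0,0,0,0],
], jaw=255, force=45)

```text
t: 7.38
tool_pos: [0.4427, -0.2497, 0.048]
orientation: [-2.639, -1.704, 0.0]
force: [-0.5, 0.5, -0.3]
opening: 0.0175
gripper_force: 0.5
```

```bash
cat >> fit.py <<'E'
def gpose(s,n,off=.0012,tip=.042,x=0.):
    "TCP pose with gauge middle at row s, leg tips n above bed"
    p=np.load("rack.npy"); R=rackT(p)[:3,:3]; return toolpose(w(p,[x,s-off,n+tip])[0],-R[:,2],R[:,0])
E
python3 - <<'E'
from fit import *
print(robot.read_state()["opening"],robot.read_state()["gripper_force"])
T=pose(); print(row(gpose(.0528,.075),T)); print(row(gpose(.0528,.030),gpose(.0528,.075))); print(gpose(.0528,.075).round(4).tolist())
E
```

```text
0.017535695512577665 0.5088486894965172
[0.3698, 0.0045, -0.118, -24.2872, 7.283, -32.851]
[0.0, -0.0, 0.045, 0.0, -0.0, -0.0]
[[-0.158, 0.8949, 0.4173, 0.5989], [0.9874, 0.1432, 0.0668, 0.0855], [0.0, 0.4226, -0.9063, 0.166], [0.0, 0.0, 0.0, 1.0]]
```

Request:
carry_out([
  [0,0,0,0,0,0],
  [0,0,0,0,0,0],
  [0,0,0,0,0,0],
  [0,0,-0.04,0,0,0],
  [0,0,-0.09,0,0,0],
  [0,0,-0.15,0,0,0],
  [0,0,-0.15,0,0,0],
])

```text
t: 8.25
tool_pos: [0.4456, -0.2517, 0.2041]
orientation: [2.631, 1.699, 0.006]
force: [-0.3, -0.8, -2.4]
opening: 0.0129
gripper_force: 45.0
```

```bash
python3 - <<'E'
from fit import *
print(row(gpose(.0528,.075)))
E
```

```text
[0.3705, 0.0006, 0.0374, -23.753, 7.5512, -32.7783]
```

Request:
carry_out([
  [0.05,0,0,-2.4,0.75,-3.3],
  [0.1,0,0,-5,1.6,-6.8],
  [0.15,0,0,-8,2.5,-11],
  [0.2,0,0,-11,3.5,-15],
  [0.25,0,0.01,-14,4.5,-19],
  [0.3,0,0.02,-17,5.5,-24],
  [0.35,0,0.03,-21,6.6,-28.5],
  [0.3705,0.0006,0.0374,-23.753,7.55,-32.78],
  [0.3705,0.0006,0.0374,-23.753,7.55,-32.78],
  [0.3705,0.0006,0.0374,-23.753,7.55,-32.78],
  [0.3705,0.0006,0.0374,-23.753,7.55,-32.78],
])

```text
t: 9.62
tool_pos: [0.5961, 0.0868, 0.1613]
orientation: [1.84, 2.15, 0.475]
force: [0.9, -0.3, -1.6]
opening: 0.0125
gripper_force: 45.0
```

```bash
python3 - <<'E'
from fit import *
s=robot.read_state();T=pose(s); im=robot.read_camera("wrist"); cv2.imwrite("pics/w4.png",im[:,:,::-1]); np.save("w4T.npy",T)
print(s["t"],T[:3,3], row(gpose(.0528,.075),T))
a=cv2.resize(im[:,150:430,::-1],(400,600),interpolation=2)
im=robot.read_camera("side"); cv2.imwrite("pics/s4.png",im[:,:,::-1]); b=cv2.resize(im[200:350,220:320,::-1],(400,600),interpolation=2)
cv2.imwrite("pics/v4.png",np.hstack([a,b]))
E
```

```text
9.625 [0.59608349 0.08676562 0.16128925] [-0.0016, 0.0044, -0.0032, -0.4094, -0.3155, -0.2789]
```

View pics/v4.png

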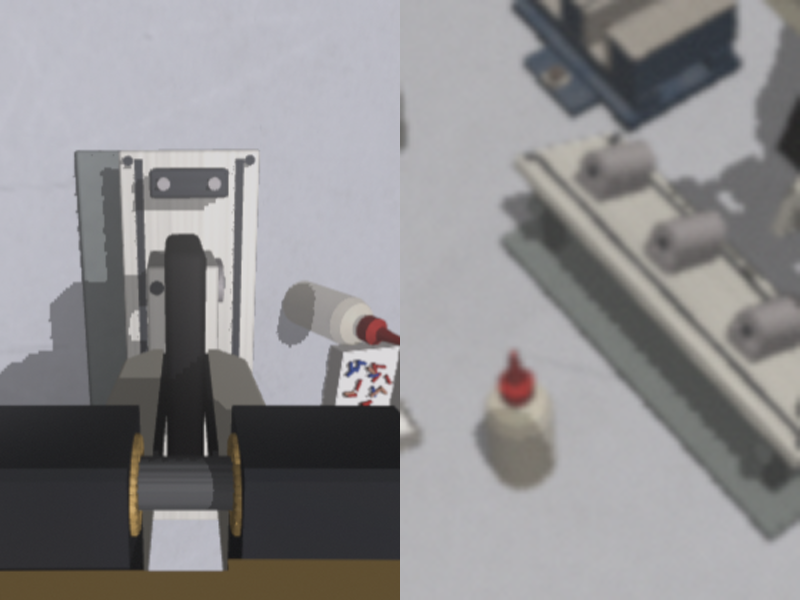

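```bash
python3 - <<'E'
from fit import *
T=np.load("w4T.npy"); C=cam("wrist",T); p=np.load("rack.npy"); k=1/1.4286
for off in (0,.002,.004):
    X=np.array([[off+.045,0,-.034],[off+.031,.015,.042-.036]])@T[:3,:3].T+T[:3,3]; print(off,(proj(C,X)-[150,0]).dot(np.eye(2)/k).round(1).tolist())
f=lambda X:((proj(C,w(p,X))-[150,0])/k).round(1).tolist()
print("bed corners",f([[-.042,.13,0],[.042,.13,0]]))
for s in (.098,.1,.102,.104): print(s,f([[-.022,s,0],[-.022,s,.024],[.022,s+.016,.024]]))
ang=np.radians(np.arange(0,181,10))
for s in (.051,.0528,.055):
    X=[[.02,s+.012*np.cos(t),.016+.012*np.sin(t)] for t in ang]; q=np.array(f(X)); print("blk",s,q[:,1].min(),q[:,1].max(),q[:,0].max())
print(row(gpose(.0528,.035),T))
E
```

```text
0 [[180.2, 249.0], [217.7, 263.9]]
0.002 [[180.2, 242.9], [217.8, 259.1]]
0.004 [[180.1, 236.8], [217.9, 254.3]]
bed corners [[119.5, 149.1], [261.8, 148.4]]
0.098 [[154.5, 203.8], [151.7, 208.1], [230.5, 178.6]]
0.1 [[154.4, 200.5], [151.6, 204.5], [230.6, 174.8]]
0.102 [[154.3, 197.1], [151.5, 200.9], [230.6, 171.1]]
0.104 [[154.3, 193.8], [151.4, 197.3], [230.7, 167.4]]
blk 0.051 265.5 304.9 225.4
blk 0.0528 262.6 302.0 225.5
blk 0.055 259.0 298.5 225.5
[-0.0019, 0.0046, 0.0368, -0.4094, -0.3155, -0.2789]
```

```bash
sed -i 's/off=.0012/off=.003/' fit.py; python3 - <<'E'
from fit import *
print(row(gpose(.0528,.034)))
E
```

```text
[-0.0038, 0.0046, 0.0377, -0.3947, -0.3236, -0.2574]
```

Request:
carry_out([
  [-0.0038,0.0046,0.012,-0.4,-0.32,-0.26],
  [-0.0038,0.0046,0.025,-0.4,-0.32,-0.26],
  [-0.0038,0.0046,0.0377,-0.4,-0.32,-0.26],
  [-0.0038,0.0046,0.0377,-0.4,-0.32,-0.26],
  [-0.0038,0.0046,0.0377,-0.4,-0.32,-0.26],
])

```text
t: 10.35
tool_pos: [0.6158, 0.0875, 0.128]
orientation: [1.828, 2.148, 0.476]
force: [0.5, 1.3, -1.4]
opening: 0.0129
gripper_force: 45.0
```

```bash
python3 - <<'E'
from fit import *
s=robot.read_state();T=pose(s); im=robot.read_camera("wrist"); cv2.imwrite("pics/w5.png",im[:,:,::-1]); np.save("w5T.npy",T)
print(s["t"],s["force"], row(gpose(.0528,.034),T))
cv2.imwrite("pics/v5.png",cv2.resize(im[90:270,210:350,::-1],(466,600),interpolation=2))
C=cam("wrist",T); p=np.load("rack.npy")
f=lambda X:((proj(C,X)-[210,90])*3.333).round(0).astype(int)
ang=np.radians(np.arange(0,181,15))
print("block",f(w(p,[[.02,.0528+.012*np.cos(t),.016+.012*np.sin(t)] for t in ang])).tolist())
o=.003
X=np.array([[o+.031,.015,.006],[o-.021,.015,.006],[o+.031,.015,.018],[o+.031,.015,.042],[o-.021,.015,.042],[o-.013,.015,.042],[o+.013,.015,.042],[o+.045,.007,-.034]])@T[:3,:3].T+T[:3,3]; print(f(X).tolist())
print("stop",f(w(p,[[.022,.101,0],[.022,.101,.024]])).tolist())
E
```

```text
10.35 [ 0.45031775  1.28896267 -1.42530074] [-0.0011, 0.0007, -0.0006, -0.052, -0.0587, 0.0899]
block [[318, 338], [319, 343], [319, 352], [320, 363], [320, 376], [321, 391], [320, 405], [320, 418], [319, 429], [318, 437], [317, 442], [316, 443], [315, 440]]
[[308, 299], [303, 571], [304, 285], [297, 262], [294, 500], [294, 465], [296, 348], [271, 260]]
stop [[325, 167], [334, 178]]
```

View pics/v5.png

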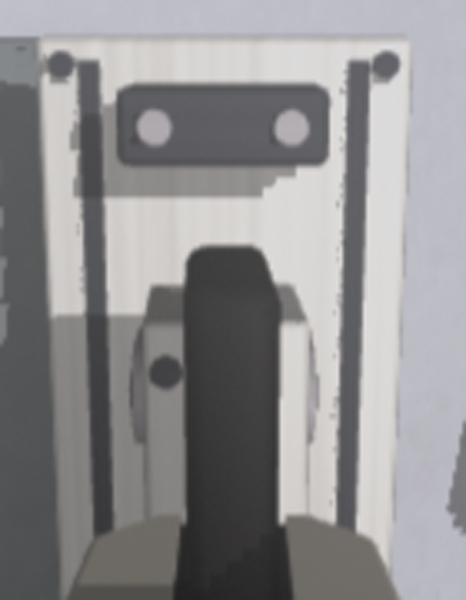

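The gauge middle sits about 5 mm toward −y of block 1: the bridge front edge is at row 322 in the crop and the block end spans rows 325–440. I'll correct that and lower it.

Request:
carry_out([
  [0.005,0.001,0,0,0,0.1],
  [0.005,0.001,0,0,0,0.1],
  [0.005,0.001,0.006,0,0,0.1],
  [0.005,0.001,0.012,0,0,0.1],
  [0.005,0.001,0.016,0,0,0.1],
  [0.005,0.001,0.02,0,0,0.1],
  [0.005,0.001,0.02,0,0,0.1],
])

```text
t: 11.28
tool_pos: [0.6241, 0.0937, 0.1099]
orientation: [1.831, 2.147, 0.475]
force: [0.7, -1.0, -0.8]
opening: 0.0129
gripper_force: 45.0
```

```bash
cat > st.py <<'E'
from fit import *
s=robot.read_state();T=pose(s); p=np.load("rack.npy"); R=rackT(p)
b=np.linalg.inv(R)@np.r_[T[:3,3],1]
D=R[:3,:3].T@T[:3,:3]@np.array([[0,1,0],[1,0,0],[0,0,-1]])
print("t",round(s["t"],2),"bed xyz mm",(b[:3]*1000).round(2),"F bed",(R[:3,:3].T@s["force"]).round(2),"M",s["wrist_torque"].round(2),"rot err deg",np.degrees(Ro.from_matrix(D).as_rotvec()).round(2),"op",round(s["opening"],4))
E
python3 st.py
```

```text
t 11.28 bed xyz mm [-5.000e-02  5.571e+01  5.507e+01] F bed [ 0.11 -1.09 -0.97] M [-0.29  0.39 -0.1 ] rot err deg [ 0.05  0.07 -0.01] op 0.0129
```

Request:
carry_out([
  [0,0,0.003,0,0,0],
  [0,0,0.006,0,0,0],
  [0,0,0.008,0,0,0],
  [0,0,0.008,0,0,0],
  [0,0,0.008,0,0,0],
])

```text
t: 11.9
tool_pos: [0.6276, 0.0943, 0.1032]
orientation: [1.83, 2.147, 0.476]
force: [0.6, -0.9, -2.2]
opening: 0.0127
gripper_force: 45.0
```

```bash
python3 st.py
```

```text
t 11.9 bed xyz mm [ 0.35 55.77 47.53] F bed [-0.52 -1.02 -2.2 ] M [-0.29  0.37 -0.09] rot err deg [ 0.05  0.03 -0.01] op 0.0127
```

Request:
carry_out([
  [0.002,0,0,0,0,0],
  [0.004,0,0,0,0,0],
  [0.006,0,0,0,0,0],
  [0.008,0,0,0,0,0],
  [0.01,0,0,0,0,0],
  [0.012,0,0,0,0,0],
  [0.013,0,0,0,0,0],
  [0.013,0,0,0,0,0],
])

```text
t: 12.9
tool_pos: [0.6255, 0.1073, 0.1033]
orientation: [1.83, 2.147, 0.476]
force: [1.4, -2.9, -3.5]
opening: 0.0126
gripper_force: 45.0
```

```bash
python3 st.py
```

```text
t 12.9 bed xyz mm [ 0.41 68.9  47.58] F bed [-0.65 -3.11 -3.59] M [-0.59  0.41 -0.24] rot err deg [ 0.06  0.03 -0.01] op 0.0126
```

Request:
carry_out([
  [0.0005,0,0,0,0,0],
  [0.001,0,0,0,0,0],
  [0.0015,0,0,0,0,0],
  [0.002,0,0,0,0,0],
  [0.0025,0,0,0,0,0],
  [0.003,0,0,0,0,0],
])

```text
t: 13.65
tool_pos: [0.6251, 0.1102, 0.1033]
orientation: [1.83, 2.146, 0.476]
force: [0.9, -2.1, -2.6]
opening: 0.013
gripper_force: 45.0
```

```bash
python3 st.py
```

```text
t 13.65 bed xyz mm [ 0.42 71.84 47.56] F bed [-0.55 -2.24 -2.56] M [-0.71  0.33 -0.27] rot err deg [ 0.05  0.02 -0.01] op 0.013
```

Request:
carry_out([
  [0.0005,0,0,0,0,0],
  [0.001,0,0,0,0,0],
  [0.001,0,0,0,0,0],
])

```text
t: 14.02
tool_pos: [0.6249, 0.1112, 0.1033]
orientation: [1.83, 2.147, 0.476]
force: [0.1, -2.6, -3.2]
opening: 0.0128
gripper_force: 45.0
```

```bash
python3 st.py
```

```text
t 14.03 bed xyz mm [ 0.41 72.87 47.58] F bed [-1.61 -2.55 -2.76] M [-0.64  0.4  -0.23] rot err deg [ 0.06  0.02 -0.01] op 0.0128
```

Request:
carry_out([
  [0.0005,0,0,0,0,0],
  [0.001,0,0,0,0,0],
  [0.001,0,0,0,0,0],
])

```text
t: 14.4
tool_pos: [0.6248, 0.1122, 0.1033]
orientation: [1.83, 2.147, 0.476]
force: [0.6, -2.5, -3.6]
opening: 0.0128
gripper_force: 45.0
```

```bash
python3 st.py
```

```text
t 14.4 bed xyz mm [ 0.43 73.85 47.58] F bed [-1.29 -2.61 -3.33] M [-0.63  0.39 -0.28] rot err deg [ 0.05  0.03 -0.01] op 0.0128
```

Request:
carry_out([
  [0.0005,0,0,0,0,0],
  [0.001,0,0,0,0,0],
  [0.001,0,0,0,0,0],
])

```text
t: 14.78
tool_pos: [0.6246, 0.1132, 0.1033]
orientation: [1.83, 2.147, 0.476]
force: [0.4, -2.0, -3.2]
opening: 0.0129
gripper_force: 45.0
```

```bash
python3 st.py
```

```text
t 14.78 bed xyz mm [ 0.42 74.83 47.58] F bed [-1.25 -2.09 -2.91] M [-0.58  0.39 -0.2 ] rot err deg [ 0.05  0.02 -0.01] op 0.0129
```

Request:
carry_out([
  [0.0005,0,0,0,0,0],
  [0.001,0,0,0,0,0],
  [0.001,0,0,0,0,0],
])

```text
t: 15.15
tool_pos: [0.6245, 0.1142, 0.1033]
orientation: [1.83, 2.147, 0.476]
force: [0.2, -3.1, -3.3]
opening: 0.0134
gripper_force: 45.0
```

```bash
python3 st.py
```

```text
t 15.15 bed xyz mm [ 0.46 75.84 47.61] F bed [-1.62 -3.1  -2.87] M [-0.69  0.39 -0.26] rot err deg [ 0.05  0.02 -0.01] op 0.0134
```

Request:
carry_out([
  [0.0005,0,0,0,0,0],
  [0.001,0,0,0,0,0],
  [0.001,0,0,0,0,0],
])

```text
t: 15.52
tool_pos: [0.6245, 0.115, 0.1036]
orientation: [1.83, 2.146, 0.476]
force: [-0.3, -4.9, -0.4]
opening: 0.013
gripper_force: 45.1
```

```bash
python3 st.py
```

```text
t 15.53 bed xyz mm [ 0.7  76.64 47.79] F bed [-1.18 -4.83  0.06] M [-0.94  0.48 -0.35] rot err deg [ 0.04  0.   -0.01] op 0.013
```

Request:
carry_out([
  [0.0003,0,0,0,0,0],
  [0.0006,0,0,0,0,0],
  [0.0006,0,0,0,0,0],
])

```text
t: 15.9
tool_pos: [0.6245, 0.1154, 0.1038]
orientation: [1.83, 2.146, 0.476]
force: [-2.3, -5.7, 1.5]
opening: 0.0128
gripper_force: 45.1
```

```bash
python3 st.py
```

```text
t 15.9 bed xyz mm [ 0.85 77.06 47.89] F bed [-2.23 -5.24  2.66] M [-1.17  0.47 -0.47] rot err deg [ 0.02 -0.01 -0.01] op 0.0128
```

```bash
python3 - <<'E'
from fit import *
T=pose(); np.save("w6T.npy",T); im=robot.read_camera("wrist"); cv2.imwrite("pics/w6.png",im[:,:,::-1])
a=cv2.resize(im[90:270,210:350,::-1],(466,600),interpolation=2)
t=robot.read_camera("side"); cv2.imwrite("pics/s6.png",t[:,:,::-1]); b=cv2.resize(t[250:340,285:345,::-1],(330,600),interpolation=2)
cv2.imwrite("pics/v6.png",np.hstack([a,b]))
E
```

```text
(no output)
```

View pics/v6.png

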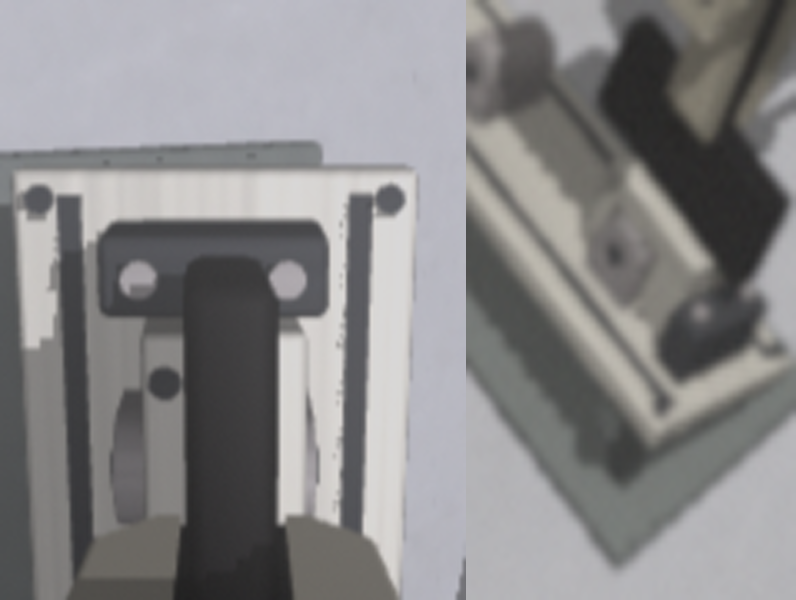

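Contact with the stop is confirmed: the leg face meets the stop at crop row 316. I'll back off, lift, and go to block 2.

Request:
carry_out([
  [-0.001,0,0,0,0,0],
  [-0.0012,0,0,0,0,0],
  [-0.0012,0,-0.015,0,0,0],
  [-0.0012,0,-0.035,0,0,0],
  [-0.02,-0.001,-0.042,0,0,0],
  [-0.06,-0.001,-0.042,0,0,0],
  [-0.09,-0.001,-0.042,0,0,0],
  [-0.0985,-0.001,-0.035,0,0,0],
  [-0.0985,-0.001,-0.03,0,0,0],
  [-0.0985,-0.001,-0.03,0,0,0],
])

```text
t: 17.25
tool_pos: [0.6257, 0.0175, 0.129]
orientation: [1.831, 2.149, 0.476]
force: [0.0, -0.4, -1.5]
opening: 0.0126
gripper_force: 45.0
```

```bash
python3 st.py;  python3 - <<'E'
from fit import *
T=pose(); im=robot.read_camera("wrist"); cv2.imwrite("pics/w7.png",im[:,:,::-1]); C=cam("wrist",T)
np.save("w7T.npy",T)
for d in robot.outline_of("wrist","block2_top"): 
    r,c=np.nonzero(d["pixels"]); print(round(d["conf"],2),d["pixel"],r.min(),r.max(),c.min(),c.max())
cv2.imwrite("pics/v7.png",np.hstack([cv2.resize(im[90:270,210:350,::-1],(400,514),interpolation=2),cv2.resize(cv2.imread("pics/w5.png")[90:270,210:350],(400,514),interpolation=2)]))
E
```

```text
t 17.25 bed xyz mm [ -1.42 -19.82  76.8 ] F bed [-0.67 -0.4  -1.32] M [-0.13  0.47  0.06] rot err deg [0.12 0.11 0.01] op 0.0126
0.43 [302.9, 215.8] 201 222 250 305
```

```bash
python3 - <<'E'
import cv2,numpy as np
for n in ("w5","w7"):
    g=cv2.imread(f"pics/{n}.png",0).astype(int)
    for c in (247,250,252,302,303,304): print(n,c,g[180:242:2,c].tolist())
E
```

```text
w5 247 [204, 203, 168, 135, 134, 134, 134, 133, 133, 132, 133, 132, 131, 130, 131, 131, 130, 131, 131, 131, 130, 130, 130, 130, 130, 130, 130, 129, 129, 128, 128]
w5 250 [209, 209, 172, 137, 136, 131, 106, 95, 95, 98, 100, 100, 104, 105, 102, 104, 106, 103, 102, 99, 100, 115, 132, 132, 131, 132, 131, 130, 130, 130, 130]
w5 252 [203, 200, 165, 129, 98, 86, 85, 87, 91, 93, 98, 103, 107, 107, 106, 107, 106, 103, 100, 97, 93, 94, 126, 128, 127, 128, 127, 127, 128, 128, 127]
w5 302 [214, 214, 207, 186, 193, 188, 183, 182, 183, 183, 181, 180, 179, 178, 175, 173, 171, 166, 162, 157, 152, 148, 175, 174, 173, 170, 168, 168, 182, 181, 180]
w5 303 [214, 214, 213, 211, 197, 168, 142, 132, 145, 147, 151, 155, 162, 166, 165, 170, 170, 162, 156, 150, 142, 154, 201, 202, 200, 200, 200, 199, 200, 199, 199]
w5 304 [214, 213, 213, 213, 211, 207, 203, 174, 174, 163, 166, 153, 158, 162, 160, 164, 173, 174, 168, 170, 185, 191, 205, 204, 204, 203, 203, 202, 202, 201, 201]
w7 247 [203, 203, 198, 138, 135, 134, 134, 134, 133, 134, 133, 134, 133, 133, 133, 133, 133, 133, 133, 133, 134, 132, 133, 133, 133, 133, 133, 133, 132, 133, 133]
w7 250 [203, 203, 199, 139, 135, 134, 134, 134, 134, 132, 130, 130, 130, 126, 99, 89, 90, 97, 103, 127, 128, 128, 129, 130, 131, 131, 131, 132, 131, 130, 131]
w7 252 [202, 200, 191, 133, 121, 117, 120, 119, 108, 91, 91, 98, 100, 102, 106, 109, 108, 107, 108, 105, 102, 100, 98, 95, 122, 127, 127, 127, 128, 128, 128]
w7 302 [206, 206, 199, 184, 193, 192, 189, 184, 185, 182, 181, 180, 179, 177, 173, 172, 171, 169, 169, 166, 162, 155, 144, 135, 160, 168, 166, 174, 180, 179, 181]
w7 303 [207, 206, 206, 203, 192, 182, 170, 134, 128, 121, 134, 143, 148, 151, 160, 166, 167, 168, 174, 167, 160, 152, 140, 125, 179, 197, 197, 197, 198, 198, 199]
w7 304 [206, 206, 206, 206, 204, 202, 201, 184, 159, 129, 132, 142, 148, 149, 156, 163, 165, 166, 171, 168, 161, 155, 147, 137, 185, 202, 201, 202, 202, 202, 202]
```

Request:
carry_out([
  [0.0013,0.0015,0,0,0,0],
  [0.0013,0.0015,0.006,0,0,0],
  [0.0013,0.0015,0.012,0,0,0],
  [0.0013,0.0015,0.018,0,0,0],
  [0.0013,0.0015,0.021,0,0,0],
  [0.0013,0.0015,0.021,0,0,0],
])

```text
t: 18.1
tool_pos: [0.636, 0.0191, 0.111]
orientation: [1.831, 2.147, 0.476]
force: [-0.6, 0.1, -2.2]
opening: 0.0132
gripper_force: 45.0
```

```bash
python3 st.py
```

```text
t 18.1 bed xyz mm [  0.46 -19.81  56.06] F bed [-1.46  0.16 -1.72] M [-0.16  0.44 -0.03] rot err deg [ 0.06  0.07 -0.02] op 0.0132
```

Request:
carry_out([
  [0,0,0.003,0,0,0],
  [0,0,0.006,0,0,0],
  [0,0,0.0075,0,0,0],
  [0,0,0.0075,0,0,0],
])

```text
t: 18.6
tool_pos: [0.6393, 0.0197, 0.1046]
orientation: [1.831, 2.147, 0.476]
force: [-1.1, 0.2, -1.4]
opening: 0.0129
gripper_force: 45.0
```

```bash
python3 st.py
```

```text
t 18.6 bed xyz mm [  0.73 -19.8   48.83] F bed [-1.54  0.42 -0.84] M [-0.19  0.38 -0.04] rot err deg [ 0.05  0.04 -0.01] op 0.0129
```

Request:
carry_out([
  [0.003,0,0.0005,0,0,0],
  [0.008,0,0.001,0,0,0],
  [0.013,0,0.001,0,0,0],
  [0.018,0,0.001,0,0,0],
  [0.023,0,0.001,0,0,0],
  [0.028,0,0.001,0,0,0],
  [0.033,0,0.001,0,0,0],
  [0.038,0,0.001,0,0,0],
  [0.043,0,0.001,0,0,0],
  [0.047,0,0.001,0,0,0],
  [0.0485,0,0.001,0,0,0],
  [0.0485,0,0.001,0,0,0],
])

```text
t: 20.1
tool_pos: [0.6321, 0.0678, 0.1039]
orientation: [1.83, 2.147, 0.476]
force: [-0.5, -3.0, 0.3]
opening: 0.0129
gripper_force: 45.0
```

```bash
python3 st.py
```

```text
t 20.1 bed xyz mm [ 0.93 28.82 48.03] F bed [-0.71 -2.91  0.7 ] M [-0.65  0.35 -0.28] rot err deg [ 0.06  0.02 -0.  ] op 0.0129
```

Request:
carry_out([
  [0.001,0,0,0,0,0],
  [0.002,0,0,0,0,0],
  [0.0028,0,0,0,0,0],
  [0.0028,0,0,0,0,0],
])

```text
t: 20.6
tool_pos: [0.6317, 0.0704, 0.1039]
orientation: [1.83, 2.146, 0.476]
force: [-1.3, -2.5, -0.8]
opening: 0.0126
gripper_force: 45.0
```

```bash
python3 st.py
```

```text
t 20.6 bed xyz mm [ 0.87 31.52 48.01] F bed [-1.9  -2.29 -0.01] M [-0.7   0.36 -0.29] rot err deg [ 0.05  0.03 -0.02] op 0.0126
```

Request:
carry_out([
  [0.0003,0,0,0,0,0],
  [0.0003,0,0,0,0,0],
])

```text
t: 20.85
tool_pos: [0.6316, 0.0707, 0.1039]
orientation: [1.83, 2.147, 0.476]
force: [0.3, -2.0, -0.0]
opening: 0.013
gripper_force: 45.0
```

```bash
python3 st.py
```

```text
t 20.85 bed xyz mm [ 0.87 31.79 48.01] F bed [-0.03 -2.02  0.  ] M [-0.73  0.35 -0.25] rot err deg [ 0.05  0.03 -0.01] op 0.013
```

Request:
carry_out([
  [0.0003,0,0,0,0,0],
  [0.0003,0,0,0,0,0],
])

```text
t: 21.1
tool_pos: [0.6316, 0.071, 0.1039]
orientation: [1.83, 2.147, 0.476]
force: [-0.5, -3.2, -0.1]
opening: 0.0128
gripper_force: 45.0
```

```bash
python3 st.py
```

```text
t 21.1 bed xyz mm [ 0.91 32.12 48.03] F bed [-0.9  -3.08  0.36] M [-0.76  0.39 -0.26] rot err deg [ 0.05  0.02 -0.01] op 0.0128
```

Request:
carry_out([
  [0.0003,0,0,0,0,0],
  [0.0003,0,0,0,0,0],
])

```text
t: 21.35
tool_pos: [0.6315, 0.0713, 0.1039]
orientation: [1.83, 2.147, 0.476]
force: [-0.2, -2.4, -0.4]
opening: 0.0125
gripper_force: 45.0
```

```bash
python3 st.py
```

```text
t 21.35 bed xyz mm [ 0.89 32.42 48.03] F bed [-0.73 -2.33 -0.14] M [-0.63  0.39 -0.32] rot err deg [ 0.05  0.03 -0.01] op 0.0125
```

Request:
carry_out([
  [0.0003,0,0,0,0,0],
  [0.0003,0,0,0,0,0],
])

```text
t: 21.6
tool_pos: [0.6315, 0.0716, 0.1039]
orientation: [1.83, 2.147, 0.476]
force: [-0.5, -2.2, -1.7]
opening: 0.0126
gripper_force: 45.0
```

```bash
python3 st.py
```

```text
t 21.6 bed xyz mm [ 0.91 32.71 48.03] F bed [-1.49 -2.04 -1.14] M [-0.77  0.36 -0.3 ] rot err deg [ 0.05  0.03 -0.01] op 0.0126
```

Request:
carry_out([
  [0.0003,0,0,0,0,0],
  [0.0003,0,0,0,0,0],
])

```text
t: 21.85
tool_pos: [0.6315, 0.0718, 0.1039]
orientation: [1.83, 2.146, 0.476]
force: [0.5, -2.5, -1.7]
opening: 0.0124
gripper_force: 45.0
```

```bash
python3 st.py
```

```text
t 21.85 bed xyz mm [ 0.9  32.91 48.01] F bed [-0.67 -2.55 -1.57] M [-0.87  0.32 -0.31] rot err deg [ 0.04  0.03 -0.01] op 0.0124
```

Request:
carry_out([
  [0.0002,0,0,0,0,0],
  [0.0002,0,0,0,0,0],
])

```text
t: 22.1
tool_pos: [0.6314, 0.072, 0.1038]
orientation: [1.83, 2.146, 0.476]
force: [0.7, -3.8, -2.1]
opening: 0.0131
gripper_force: 45.0
```

```bash
python3 st.py
```

```text
t 22.1 bed xyz mm [ 0.84 33.07 47.98] F bed [-0.82 -3.9  -1.96] M [-0.93  0.26 -0.38] rot err deg [ 0.04  0.03 -0.02] op 0.0131
```

Request:
carry_out([
  [-0.001,0,0,0,0,0],
  [-0.001,0,0,0,0,0],
  [-0.001,0,-0.015,0,0,0],
  [-0.001,0,-0.035,0,0,0],
  [-0.03,0,-0.042,0,0,0],
  [-0.08,0,-0.042,0,0,0],
  [-0.11,0,-0.042,0,0,0],
  [-0.12,0,-0.035,0,0,0],
  [-0.12,0,-0.029,0,0,0],
  [-0.12,0,-0.029,0,0,0],
  [-0.12,0,-0.029,0,0,0],
])

```text
t: 23.48
tool_pos: [0.6381, -0.0471, 0.1299]
orientation: [1.829, 2.148, 0.477]
force: [-0.6, -0.1, -1.8]
opening: 0.0131
gripper_force: 45.0
```

```bash
python3 st.py;  python3 - <<'E'
from fit import *
im=robot.read_camera("wrist"); cv2.imwrite("pics/w8.png",im[:,:,::-1]); g=cv2.cvtColor(im,cv2.COLOR_RGB2GRAY).astype(int)
for c in (248,250,252,302,303,304): print(c,g[180:242:2,c].tolist())
E
```

```text
t 23.48 bed xyz mm [  0.83 -85.51  76.76] F bed [-1.35 -0.03 -1.39] M [-0.1   0.46 -0.02] rot err deg [0.11 0.05 0.05] op 0.0131
248 [215, 215, 180, 145, 145, 145, 145, 144, 142, 131, 120, 111, 115, 107, 107, 111, 112, 111, 113, 112, 109, 115, 118, 120, 141, 144, 144, 144, 144, 144, 144]
250 [214, 215, 180, 145, 144, 145, 140, 113, 91, 91, 94, 100, 105, 108, 113, 115, 117, 115, 117, 115, 111, 109, 105, 98, 118, 142, 143, 143, 144, 144, 143]
252 [217, 216, 179, 141, 130, 127, 120, 92, 91, 93, 94, 103, 106, 108, 111, 115, 115, 114, 116, 114, 110, 107, 104, 98, 115, 138, 138, 138, 139, 139, 138]
302 [218, 218, 213, 197, 205, 205, 203, 202, 207, 205, 203, 201, 199, 196, 174, 163, 163, 161, 156, 178, 190, 191, 192, 190, 188, 186, 184, 193, 201, 200, 200]
303 [218, 218, 218, 216, 208, 198, 196, 196, 217, 218, 218, 217, 218, 216, 175, 165, 167, 167, 164, 206, 217, 218, 217, 218, 217, 217, 217, 218, 219, 218, 219]
304 [218, 217, 218, 218, 217, 216, 216, 217, 218, 219, 218, 219, 219, 219, 216, 215, 215, 215, 215, 218, 219, 219, 219, 219, 219, 219, 219, 219, 219, 219, 219]
```

Request:
carry_out([
  [0.0013,-0.001,0,0,0,0],
  [0.0013,-0.001,0.006,0,0,0],
  [0.0013,-0.001,0.012,0,0,0],
  [0.0013,-0.001,0.018,0,0,0],
  [0.0013,-0.001,0.021,0,0,0],
  [0.0013,-0.001,0.021,0,0,0],
])

```text
t: 24.28
tool_pos: [0.6458, -0.0458, 0.1101]
orientation: [1.831, 2.147, 0.476]
force: [0.2, 0.4, -2.2]
opening: 0.0124
gripper_force: 45.0
```

```bash
python3 st.py
```

```text
t 24.27 bed xyz mm [ -0.53 -85.52  55.51] F bed [-0.68  0.41 -2.07] M [-0.25  0.4  -0.05] rot err deg [ 0.06  0.07 -0.02] op 0.0124
```

Request:
carry_out([
  [0,0,0.003,0,0,0],
  [0,0,0.006,0,0,0],
  [0,0,0.008,0,0,0],
  [0,0,0.008,0,0,0],
])

```text
t: 24.78
tool_pos: [0.6492, -0.0452, 0.1031]
orientation: [1.83, 2.147, 0.476]
force: [-0.7, -0.8, -2.4]
opening: 0.0131
gripper_force: 45.0
```

```bash
python3 st.py
```

```text
t 24.77 bed xyz mm [ -0.28 -85.47  47.73] F bed [-1.75 -0.7  -1.88] M [-0.24  0.34 -0.05] rot err deg [ 0.06  0.04 -0.01] op 0.0131
```

Request:
carry_out([
  [0.003,0,0,0,0,0],
  [0.01,0,0,0,0,0],
  [0.017,0,0,0,0,0],
  [0.024,0,0,0,0,0],
  [0.031,0,0,0,0,0],
  [0.038,0,0,0,0,0],
  [0.045,0,0,0,0,0],
  [0.052,0,0,0,0,0],
  [0.059,0,0,0,0,0],
  [0.065,0,0,0,0,0],
  [0.069,0,0,0,0,0],
  [0.071,0,0,0,0,0],
])

```text
t: 26.28
tool_pos: [0.638, 0.0251, 0.1034]
orientation: [1.83, 2.147, 0.476]
force: [-0.4, -2.7, -2.3]
opening: 0.013
gripper_force: 45.0
```

Request:
carry_out([
  [0.0006,0,0,0,0,0],
  [0.0012,0,0,0,0,0],
  [0.0018,0,0,0,0,0],
  [0.0018,0,0,0,0,0],
])

```text
t: 26.78
tool_pos: [0.6378, 0.0266, 0.1035]
orientation: [1.83, 2.146, 0.476]
force: [0.4, -2.7, -2.4]
opening: 0.0129
gripper_force: 45.0
```

```bash
python3 st.py
```

```text
t 26.77 bed xyz mm [ -0.08 -12.75  47.99] F bed [-1.07 -2.71 -2.2 ] M [-0.69  0.42 -0.24] rot err deg [ 0.05  0.02 -0.02] op 0.0129
```

Next, advance to −11.75, then in 0.3 mm steps.

Request:
carry_out([
  [0.0005,0,0,0,0,0],
  [0.001,0,0,0,0,0],
  [0.001,0,0,0,0,0],
])

```text
t: 27.15
tool_pos: [0.6376, 0.0275, 0.1035]
orientation: [1.83, 2.146, 0.476]
force: [0.6, -3.5, -3.5]
opening: 0.0125
gripper_force: 45.0
```

```bash
python3 st.py
```

```text
t 27.15 bed xyz mm [ -0.09 -11.78  47.99] F bed [-1.47 -3.55 -3.14] M [-0.76  0.44 -0.23] rot err deg [ 0.04  0.02 -0.01] op 0.0125
```

Request:
carry_out([
  [0.0003,0,0,0,0,0],
  [0.0003,0,0,0,0,0],
])

```text
t: 27.4
tool_pos: [0.6376, 0.0278, 0.1035]
orientation: [1.83, 2.146, 0.476]
force: [1.1, -2.4, -2.2]
opening: 0.0128
gripper_force: 45.0
```

```bash
python3 st.py
```

```text
t 27.4 bed xyz mm [ -0.05 -11.49  48.02] F bed [-0.26 -2.55 -2.27] M [-0.85  0.36 -0.35] rot err deg [ 0.04  0.02 -0.01] op 0.0128
```

Request:
carry_out([
  [0.0002,0,0,0,0,0],
  [0.0002,0,0,0,0,0],
])

```text
t: 27.65
tool_pos: [0.6376, 0.028, 0.1035]
orientation: [1.83, 2.146, 0.476]
force: [0.1, -3.5, -2.3]
opening: 0.0126
gripper_force: 45.0
```

```bash
python3 st.py
```

```text
t 27.65 bed xyz mm [-4.000e-02 -1.130e+01  4.803e+01] F bed [-1.4  -3.48 -1.91] M [-0.99  0.38 -0.3 ] rot err deg [ 0.04  0.02 -0.01] op 0.0126
```

Request:
carry_out([
  [-0.001,0,0,0,0,0],
  [-0.001,0,0,0,0,0],
  [-0.001,0,-0.015,0,0,0],
  [-0.001,0,-0.04,0,0,0],
  [-0.001,0,-0.08,0,0,0],
  [-0.001,0,-0.1,0,0,0],
  [-0.001,0,-0.1,0,0,0],
])

```text
t: 28.52
tool_pos: [0.5971, 0.0205, 0.1977]
orientation: [1.827, 2.143, 0.48]
force: [0.0, -0.5, -1.3]
opening: 0.0128
gripper_force: 45.0
```

```bash
cat > back.py <<'E'
from fit import *
import sys
G=np.eye(4); G[:3,:3]=Ro.from_rotvec([2.639,1.704,0]).as_matrix(); G[:3,3]=[.4427,-.2497,float(sys.argv[1])]
T=pose(); print(robot.read_state()["t"],T[:3,3].round(4),row(G,T))
E
python3 st.py; python3 back.py .16
```

```text
t 28.52 bed xyz mm [  2.45 -12.31 150.81] F bed [-0.59 -0.5  -1.15] M [-0.09  0.44 -0.02] rot err deg [ 0.01 -0.27  0.02] op 0.0128
28.525 [0.5971 0.0205 0.1977] [-0.2423, -0.1927, -0.0492, 24.532, -7.3783, 32.8587]
```

Request:
carry_out([
  [-0.03,-0.025,-0.006,3,-0.9,4],
  [-0.065,-0.052,-0.013,6.5,-1.9,8.7],
  [-0.1,-0.08,-0.02,10,-3,13.5],
  [-0.135,-0.107,-0.027,13.5,-4.1,18.2],
  [-0.17,-0.135,-0.034,17,-5.2,23],
  [-0.205,-0.163,-0.042,20.5,-6.3,27.7],
  [-0.2423,-0.1927,-0.0492,24.53,-7.38,32.86],
  [-0.2423,-0.1927,-0.0492,24.53,-7.38,32.86],
  [-0.2423,-0.1927,-0.0492,24.53,-7.38,32.86],
  [-0.2423,-0.1927,-0.0492,24.53,-7.38,32.86],
])

```text
t: 29.78
tool_pos: [0.4417, -0.2488, 0.157]
orientation: [-2.636, -1.705, 0.006]
force: [-0.5, 0.2, -3.0]
opening: 0.013
gripper_force: 45.0
```

```bash
python3 back.py .055; python3 - <<'E'
from fit import *
T=robot.read_camera("top"); S=robot.read_camera("side")
cv2.imwrite("pics/t9.png",T[:,:,::-1]); cv2.imwrite("pics/s9.png",S[:,:,::-1])
cv2.imwrite("pics/v9.png",np.hstack([cv2.resize(T[160:220,170:275,::-1],(400,228),interpolation=2),cv2.resize(S[225:325,230:350,::-1],(274,228),interpolation=2)]))
E
```

```text
29.775 [ 0.4417 -0.2488  0.157 ] [-0.0003, 0.0017, 0.102, -0.2484, 0.0855, 0.0823]
```

Request:
carry_out([
  [0,0.0017,0.03,-0.25,0.09,0.08],
  [0,0.0017,0.065,-0.25,0.09,0.08],
  [0,0.0017,0.09,-0.25,0.09,0.08],
  [0,0.0017,0.1,-0.25,0.09,0.08],
  [0,0.0017,0.102,-0.25,0.09,0.08],
  [0,0.0017,0.102,-0.25,0.09,0.08],
  [0,0.0017,0.102,-0.25,0.09,0.08],
])

```text
t: 30.75
tool_pos: [0.4433, -0.2511, 0.0564]
orientation: [2.639, 1.701, 0.0]
force: [0.3, -0.3, -1.7]
opening: 0.0129
gripper_force: 45.0
```

```bash
python3 back.py .048; python3 -c "
from h import *;s=robot.read_state();print(s['force'],s['wrist_torque'])"
```

```text
30.75 [ 0.4433 -0.2511  0.0564] [0.001, -0.0011, 0.0084, 0.1011, 0.053, -0.0873]
[ 0.27629061 -0.25417025 -1.72985318] [-0.07985862  0.0964723  -0.00414647]
```

Request:
carry_out([
  [0,0,0.003,0,0,0],
  [0,0,0.006,0,0,0],
  [0,0,0.0075,0,0,0],
  [0,0,0.008,0,0,0],
  [0,0,0.008,0,0,0],
])

```text
t: 31.38
tool_pos: [0.4429, -0.251, 0.0481]
orientation: [2.639, 1.701, -0.0]
force: [-2.2, 0.0, 6.6]
opening: 0.0127
gripper_force: 45.1
```

```bash
python3 back.py .048; python3 -c "
from h import *;s=robot.read_state();print(s['force'],s['wrist_torque'])"
```

```text
31.375 [ 0.4429 -0.251   0.0481] [0.0011, -0.0007, 0.0001, 0.0455, 0.0506, -0.0938]
[-2.18015224  0.01851183  6.62741545] [0.11614927 0.45622232 0.00417377]
```

Request:
carry_out([
  [0,0,-0.0005,0,0,0],
  [0,0,-0.0006,0,0,0],
])

```text
t: 31.62
tool_pos: [0.4425, -0.2507, 0.048]
orientation: [2.64, 1.702, -0.001]
force: [-1.3, -0.3, 3.2]
opening: 0.013
gripper_force: 45.1
```

Request:
carry_out([
  [0,0,0,0,0,0],
  [0,0,0,0,0,0],
  [0,0,0,0,0,0],
  [0,0,0,0,0,0],
  [0,0,0,0,0,0],
  [0,0,0,0,0,0],
  [0,0,-0.02,0,0,0],
  [0,0,-0.06,0,0,0],
  [0,0,-0.12,0,0,0],
  [0,0,-0.16,0,0,0],
  [0,0,-0.16,0,0,0],
], jaw=0)

```text
t: 33.0
tool_pos: [0.4446, -0.2519, 0.2124]
orientation: [2.634, 1.698, 0.004]
force: [-0.9, -1.0, -1.4]
opening: 0.0929
gripper_force: 0.0
```

```bash
python3 - <<'E'
from fit import *
T=pose(); print(robot.read_state()["t"],robot.read_state()["opening"],T[:3,3])
im=robot.read_camera("wrist"); cv2.imwrite("pics/w10.png",im[:,:,::-1])
p=np.load("rack.npy"); R=rackT(p)[:3,:3]
# look at the blocks squarely from along the bed normal: row s 0.07, tips well clear
print(row(toolpose(w(p,[0,.035,.10])[0],-R[:,2],R[:,0]),T))
E
```

```text
33.0 0.09291613467024269 [ 0.44460385 -0.25192384  0.21236187]
[0.3613, 0.0159, 0.0611, -23.8905, 7.5426, -32.8828]
```

Request:
carry_out([
  [0.05,0,0,-2.5,0.8,-3.4],
  [0.1,0,0,-5,1.6,-7],
  [0.15,0,0.01,-8,2.5,-11],
  [0.2,0,0.02,-11,3.5,-15],
  [0.25,0.005,0.03,-14,4.5,-19],
  [0.3,0.01,0.04,-17,5.5,-24],
  [0.34,0.013,0.05,-21,6.6,-28.5],
  [0.3613,0.016,0.061,-23.89,7.54,-32.88],
  [0.3613,0.016,0.061,-23.89,7.54,-32.88],
  [0.3613,0.016,0.061,-23.89,7.54,-32.88],
  [0.3613,0.016,0.061,-23.89,7.54,-32.88],
  [0.3613,0.016,0.061,-23.89,7.54,-32.88],
])

```text
t: 34.55
tool_pos: [0.6067, 0.0713, 0.1472]
orientation: [1.837, 2.149, 0.476]
force: [-0.2, 0.4, 0.2]
opening: 0.0931
gripper_force: 0.0
```

```bash
python3 st.py; python3 - <<'E'
from fit import *
T=pose(); np.save("w11T.npy",T); im=robot.read_camera("wrist"); cv2.imwrite("pics/w11.png",im[:,:,::-1])
a=cv2.resize(im[60:320,215:355,::-1],(323,600),interpolation=2)
g=cv2.imread("pics/w10.png")[60:320,170:390]; b=cv2.resize(g,(460,544),interpolation=2); b=np.vstack([b,np.zeros((56,460,3),np.uint8)])
cv2.imwrite("pics/v11.png",np.hstack([a,b]))
# row profiles along the row line
C=cam("wrist",T); gr=cv2.cvtColor(im,cv2.COLOR_RGB2GRAY).astype(float)
p=np.load("rack.npy"); s=np.arange(.115,-.045,-.001)
for x in (-.012,.0,.012):
  q=proj(C,w(p,np.c_[np.full(len(s),x),s,np.zeros(len(s))])).astype(np.float32)
  print(x,cv2.remap(gr.astype(np.float32),q[:,0][None],q[:,1][None],1)[0].astype(int).tolist())
E
```

```text
t 34.55 bed xyz mm [-3.02 36.34 97.68] F bed [0.01 0.47 0.24] M [-0.1   0.24 -0.01] rot err deg [ 0.24  0.28 -0.2 ] op 0.0931
-0.012 [78, 78, 79, 81, 80, 80, 78, 77, 77, 76, 74, 71, 91, 114, 119, 119, 119, 119, 119, 119, 128, 166, 178, 178, 177, 178, 177, 177, 178, 177, 178, 174, 130, 89, 94, 105, 116, 122, 126, 128, 131, 137, 140, 142, 144, 141, 141, 143, 141, 137, 132, 129, 126, 121, 116, 110, 103, 95, 91, 97, 111, 116, 121, 153, 172, 173, 173, 173, 172, 172, 172, 172, 172, 173, 172, 169, 140, 97, 86, 86, 87, 94, 101, 109, 117, 123, 126, 128, 131, 135, 140, 143, 144, 143, 140, 141, 141, 139, 135, 131, 127, 123, 118, 112, 104, 96, 104, 145, 165, 167, 167, 167, 167, 168, 168, 167, 167, 167, 167, 165, 146, 110, 86, 80, 74, 69, 67, 69, 70, 71, 73, 76, 79, 81, 83, 84, 85, 87, 89, 92, 94, 95, 94, 93, 93, 94, 93, 91, 89, 88, 88, 86, 85, 94, 124, 154, 166, 168, 168, 168]
0.0 [79, 79, 79, 79, 80, 80, 79, 79, 78, 78, 76, 73, 102, 120, 120, 120, 120, 121, 120, 120, 128, 168, 180, 180, 180, 180, 181, 180, 180, 180, 181, 177, 134, 90, 93, 104, 114, 120, 124, 127, 130, 135, 139, 142, 144, 143, 1
[... 622 characters left out ...]
9, 170, 185, 186, 185, 185, 185, 185, 185, 186, 186, 186, 185, 185, 185, 182, 138, 94, 92, 102, 112, 118, 121, 125, 128, 133, 138, 140, 143, 143, 144, 148, 146, 142, 138, 135, 131, 128, 123, 117, 110, 103, 99, 109, 136, 166, 177, 181, 182, 181, 181, 181, 181, 181, 181, 181, 180, 181, 180, 178, 147, 101, 89, 89, 89, 92, 98, 106, 113, 117, 121, 123, 126, 131, 136, 139, 141, 142, 142, 145, 146, 145, 140, 136, 132, 128, 123, 118, 110, 106, 131, 163, 172, 173, 173, 173, 172, 172, 172, 172, 172, 172, 172, 169, 151, 115, 88, 84, 86, 86, 84, 84, 87, 92, 99, 106, 111, 116, 119, 122, 125, 128, 133, 137, 139, 141, 141, 141, 144, 145, 143, 138, 133, 129, 125, 120, 113, 113, 131, 156, 168, 170, 170, 170]
```

View pics/v11.png

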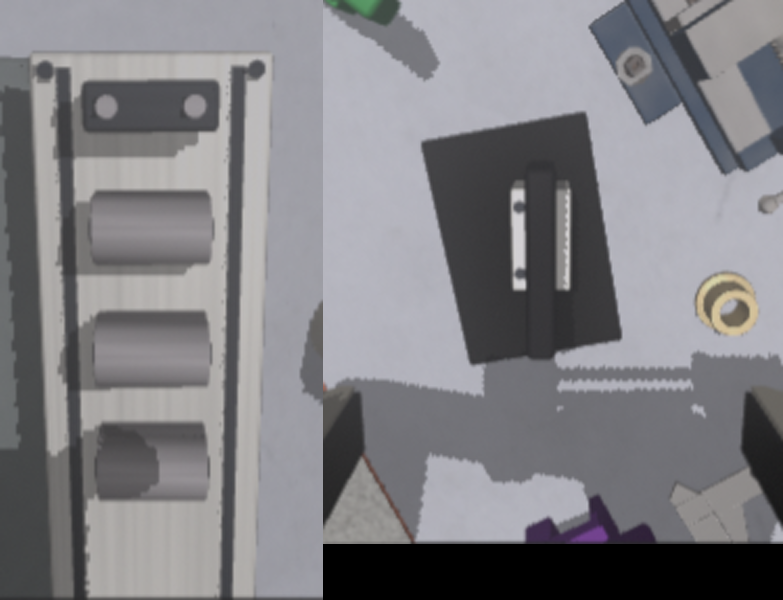

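The final pictures show evenly spaced blocks: stop edge to block 1 is about 20.4 mm, and both pitches are about 44.2 mm. The gauge stands upright on its pad with the gripper clear, so I'm handing in.

```bash
python3 -c "
from plant import robot; print(robot.close_job())"
```

```text
the job is handed in; nothing more can be done
None
```

The job is handed in at about 35 s: the three blocks were drawn in order with the gauge, the final wrist picture puts all three gaps at about 20 mm (20.2–20.4 mm measured, roughly ±0.5 mm), and the gauge stands upright on its pad; the judge's result was not reported.

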